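Shut the bench flap and lock it through the guard

ROBOT

A 7-joint arm with a two-finger parallel gripper is mounted at the origin on the work surface. World frame = base frame: x ahead of the robot, y to its left, z up, the work surface at z = 0. Lengths are in m, angles in degrees, forces in N, time in s.
With the tool pointing down it reaches from about 0.35 to 0.9 m from the base axis. Payload 19.9 kg.
Tool frame: the origin (TCP) lies midway between the tips of the shut fingers; the grasp point (between the pads) lies 19 mm behind it; z points along the fingers, y is the line along which they close (so a half turn about z gives the same grasp; the last joint's range is limited). The gripper opens to 94 mm and grips with 3 to 60 N. Pads are 16 mm wide; open, the fingers measure 119 mm over their backs; the gripper's body (75 mm by 177 mm) begins 78 mm behind the grasp point.
Start: joints at [74.513, 23.915, -0.59, 92.452, 0.269, 63.638, -3.037], TCP at [0.142, -0.609, 0.205] pointing down, gripper open.
Joint ranges: [-161.28, 161.28], [-22.2, 115.67], [-73.04, 71.86], [3.21, 147.25], [-68.34, 248.33], [10.77, 114.83], [-161.83, 161.83]. Speed limits (degrees/s): [108.29, 108.29, 136.94, 136.94, 172.46, 172.46, 172.46].

INTERFACE

Orientations are given as [roll, pitch, yaw] about the fixed x, y, z axes, in that order (R = Rz(yaw) Ry(pitch) Rx(roll)).
In Python, from bench import bot gives the robot as it stands.
- The arm moves only by the tool step_arm, never from a script. Its argument "increments" is a list that holds one entry, the list of rows, each a list of 4 numbers: the shift along the world's x, y, z in cm, then the turn about the world's z in degrees. A call has 1 to 5 rows; each row shifts and turns the commanded pose from where the row before left it; what a row does not reach is not made up. A row lasts 1/12 s, in which the tool goes at most 41.7 mm and 7.16 degrees, less where a joint would pass 70% of its speed; a pose out of reach is approached as far as the arm can. A call with a gripper value outside its range is refused whole. "claw" is the closure in counts, from 0 (fully open) to 255 (shut), set as the call begins (left out, the last holds). The fingers move at their own pace and stop on an object; the grip force is fixed at half the most. Time passes only in rows, so rows that do not move let the fingers close. It gives the time, the measured TCP pose, the force, the opening and the grip force at its end, in the units of the state.
- bot.observe(): the state, without advancing time (a new reading comes with each control period).
- bot.read_camera(name): name is "side" or "top"; returns (picture, depth): 420x560x3 uint8, blue, green, red; 420x560 float32, m along the optical axis (not along the pixel's ray), 0 where there is no reading.
- bot.get_calibration(name): a dict with "mtx" (3x3 intrinsics, pixels), "rvec" (rotation vector, rad) and "tvec" (3), from world to camera coordinates, as OpenCV has them. Camera axes: x right, y down, z forward; pixel columns grow to the right and rows downward; lengths in m; the calibration is good to about 2 mm. A picture is of the moment at which its call begins. get_calibration takes no time and is no camera call.
- bot.finish_job(): hands the job in; it is judged then, once.
The state is a dict: "t": time; "joints": joint angles; "joint_velocities": joint speeds; "tau": joint torques, N m; "tcp_pos": TCP position; "tcp_rot": TCP orientation; "wrist_force": force on the tool from outside, world axes, zero at the start; "moment": the same for the moment, N m; "finger_gap": finger opening in m; "gripper_force": force on a finger pad.
Only numpy, scipy, OpenCV 4.12 (cv2) and the standard library are available. Lean on these libraries where they do the work, as an engineer would, in place of code of your own. Each camera call takes 0.05 s, during which the arm holds its last target. There are 200 camera calls.

TASK

Push the raised wooden flap of the bench end down until it is fully shut, and only then reach down through the guard's window and press the yellow lever all the way down, so that the bolt slides over the flap. The guard around the lever is freshly lacquered: do not touch it at all. Do not lift anything: never raise the flap further, and leave the flute, scraper card, horn cap and sanding block where they lie.

Things in the scene. Friction and masses are not known exactly. Their poses are not given: they have to be found in the camera images.
- bench_end: wooden bench end standing fixed on the work surface, 240 (its x) x 460 (its y) mm. Origin at the work surface, under the edge between its two halves, 210 mm from its left (+y) end and 250 mm from its right end; x and y level, z up. Its left half (+y) is a dark wood recess with tools, covered by the flap; its right half (-y) is a solid pale deck 70 mm high, which carries the lock.
- flap (a joint): angle of the flap in rad: 0 = fully shut (its top flush with the deck, 70 mm above the work surface), grows as the free edge rises. The hinge lies along the bench end's x, at its left (+y) end; the free edge is the one next to the lock. The flap is stiff and stays where it is left; pushing it down near the free edge takes about 2 to 5 N, until it meets its stop at 0.
- flap_hinge (a point): point on the flap's hinge line, half-way along it, 54 mm above the work surface, at the level of the flap's underside; turns with the flap. The flap is a board 238 (x) x 203 (y) x 16 mm reaching from 2 to 205 mm along -y of this frame, its top face 16 mm along +z of it.
- flap_spot (a point): point on the flap's top face, a good place to push: midway along x, 145 mm from the hinge and 60 mm from the free edge; moves and turns with the flap (z = normal of the top face).
- guard: the lock's guard, fixed: a black box 104 (x) x 116 (y) mm standing on the deck, with a red lacquered frame on top, 62 mm above the deck (132 mm above the work surface) and 6 mm thick. Axes as those of bench_end; its origin lies at deck level under the middle of the window. Only the top is open: the window. A brass bolt 22 mm wide comes out of its +y foot and slides onto the flap as the lever goes down.
- window (a point): centre of the guard's window, level with the upper face of the red frame: an opening 64 mm along x and 76 mm along y (axes as bench_end, z up); the frame's bars are 20 mm wide.
- lever (a joint): angle of the lock's lever in rad: 0 = up (bolt back), 0.40 = fully down at its stop (bolt out 40 mm). It has friction, no spring: it stays where it is left. Pressing its pad takes about 5 N.
- lever_pad (a point): middle of the upper face of the lever's yellow pad (28 x 28 mm), inside the guard below the window; moves with the lever. The lever's pivot lies along x, 46 mm to -y of the pad and 26 mm above the deck. With the lever up the pad's face is about 43 mm above the deck, 19 mm below the frame's upper face; fully down it is about 25 mm above the deck, 37 mm below the frame's upper face.
- flute: black flute with a silver joint band, 392 mm long (along its x), about 38 mm thick, lying on the work surface beyond the bench end. Origin under its middle. Loose.
- scraper_card: steel scraper card 90 x 55 x 3 mm lying on the deck at the right end. Origin under its middle. Loose.
- horn_cap: amber horn cap, 38 mm across and 32 mm high, standing on the deck at the right end. Origin under its middle. Loose.
- sanding_block: pine sanding block 100 x 60 x 30 mm lying on the work surface left of the bench end. Origin under its middle. Loose.
Mind the look-alikes: they are no part of the job. There is more than one size of the horn_cap; the job needs the smallest.

How it is judged (in metres and radians):
On the way, in this order (a step that is already met when the one before it is completed fails the run):
1. the flap is fully shut (value of joint flap below 0.03 rad), for 0.2 s.
2. the lever is pressed fully down (value of joint lever above 0.35 rad), for 0.2 s.
At the end, for the whole second after the job is handed in: The flap is shut to within 0.035 rad, the lever is down (at least 0.34 of its 0.40 rad) and both stay so; the flute, scraper card, horn cap and sanding block lie at rest within 15 mm of where they were (value of joint flap below 0.035 rad and value of joint lever above 0.34 rad and distance of each of flute, scraper_card, horn_cap, sanding_block from where it was at the start of the episode below 0.015 m and linear speed of each of flute, scraper_card, horn_cap, sanding_block below 0.02 m/s); the robot touches nothing.
It fails at once if the guard is touched (more than 0.3 N) (contact force between guard and anything else above 0.3 N).
It fails at once if the lever is pressed (past 0.1 rad) while the flap is not shut (above 0.05 rad) (value of joint lever above 0.1 rad and value of joint flap above 0.05 rad).
It fails at once if the flap is raised (above 0.78 rad) (value of joint flap above 0.78 rad).
It fails at once if the flute, scraper card, horn cap or sanding block is moved by more than 15 mm or lifted (distance of any of flute, scraper_card, horn_cap, sanding_block from where it was at the start of the episode above 0.015 m).
It also fails if it takes over 40 s, if anything falls off the work surface, if the arm or the gripper's body presses on something with over 40 N, if the wrist force passes 120 N, or if a joint passes its speed limit or range.

## Working session

There is one attempt and no reset: what is moved stays moved. The work goes in short steps, Python scripts to look and compute and a tool call to move; the robot and the scene stay as the last step left them, time stands still between calls to the robot, and variables do not carry over. Pictures are saved under pics/ and viewed, at most 10 in all, crops included, and the job is handed in when it is done.

Besides the shell and the picture viewer there is one more tool, called after "Request:" as name([rows], argument=value, ...), one row to a line, values as JSON. step_arm: Moves the arm, as the interface text tells. Its arguments: {"type":"object","properties":{"increments":{"type":"array"},"claw":{"type":"number"}},"required":["increments"]}

```bash
mkdir -p pics; cat > h.py <<'E'
import numpy as np, cv2
from bench import bot
def cal(n):
    c=bot.get_calibration(n); R=cv2.Rodrigues(np.array(c["rvec"],float))[0]
    return np.array(c["mtx"],float),R,np.array(c["tvec"],float).ravel()
def cloud(n,d):
    K,R,t=cal(n); v,u=np.mgrid[:d.shape[0],:d.shape[1]]
    c=np.stack([(u-K[0,2])/K[0,0]*d,(v-K[1,2])/K[1,1]*d,d],-1)
    p=(c-t)@R; p[d<=0]=np.nan; return p
E
python3 - <<'E'
from h import *
for n in("top","side"):
    im,d=bot.read_camera(n); cv2.imwrite(f"pics/{n}0.png",im); np.save(f"{n}0.npy",d)
    K,R,t=cal(n); print(n,-R.T@t,R[2],K[0,0])
o=bot.observe(); print(o["t"],o["tcp_pos"],o["tcp_rot"],o["finger_gap"],o["wrist_force"])
E
```

```text
top [0.40439578 0.02387661 1.32325748] [ 0.16062414 -0.00461851 -0.98700484] 434.2520381233167
side [ 0.32989433 -0.72920164  0.64782889] [ 0.30766721  0.76751983 -0.56236482] 449.38481349704944
0.1 [ 0.14170509 -0.60838653  0.2048938 ] [-1.79938176e+02  3.56263804e-03  1.31128516e+01] 0.09419667543266182 [-0.33302511 -0.31089672 -0.01229288]
```

View pics/top0.png

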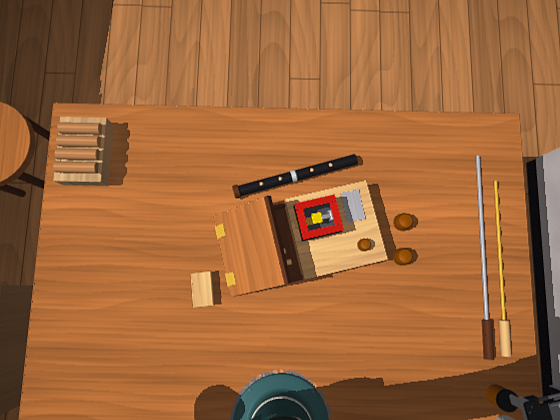

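View pics/side0.png

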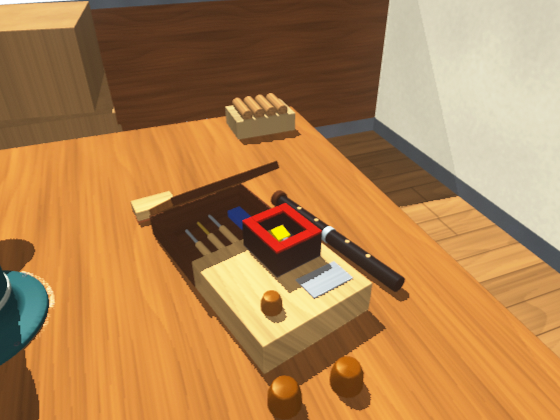

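The top view shows the flap at (250,245) with its hinge to the left, the red frame at (319,217), the yellow pad at (317,218) and the scraper at (353,205). The horn caps are at (364,244), (404,221) and (404,256). The small one on the deck, (364,244), is the one meant because the other two are larger and stand on the table. The side view agrees: small cap at (271,302), frame at (282,228), pad at (281,233).

Now I'll measure these and crop to confirm.

```bash
python3 - <<'E'
from h import *
im=cv2.imread("pics/top0.png"); d=np.load("top0.npy"); P=cloud("top",d)
b,g,r=[im[...,i].astype(int) for i in range(3)]
v,u=np.mgrid[:420,:560]; roi=(u>280)&(u<350)&(v>190)&(v<245)
red=(r>130)&(g<50)&(b<60)&roi
yel=(r>170)&(g>150)&(b<90)&roi
z=np.nanmedian(P[red],0); print("red n",red.sum(),"med",z)
K,R,t=cal("top"); C=-R.T@t
def ray(p,h):
    q=R.T@np.array([(p[0]-K[0,2])/K[0,0],(p[1]-K[1,2])/K[1,1],1]); return C+q*(h-C[2])/q[2]
cs,_=cv2.findContours(red.astype(np.uint8),cv2.RETR_CCOMP,cv2.CHAIN_APPROX_NONE)
for c in sorted(cs,key=cv2.contourArea)[-2:]:
    w=np.array([ray(p,.132)[:2] for p in c[:,0].astype(float)],np.float32); print("frame rect @0.132",cv2.minAreaRect(w))
ys=np.argwhere(yel); c=ys.mean(0)[::-1]; print("yel",len(ys),c,ray(c,.113),np.nanmedian(P[yel],0))
# flap plane
fl=(u>225)&(u<270)&(v>215)&(v<280)
fp=P[fl&(r>120)]; fp=fp[~np.isnan(fp).any(1)]
m=np.median(fp,0); n=np.linalg.svd(fp-m)[2][2]; n*=np.sign(n[2]); res=(fp-m)@n
print("flap",m,n,"angle",np.arccos(n[2]),"yaw of -y tilt",np.degrees(np.arctan2(n[1],n[0])),res.std())
# side cross-check
im2=cv2.imread("pics/side0.png"); P2=cloud("side",np.load("side0.npy"))
b,g,r=[im2[...,i].astype(int) for i in range(3)]
roi2=(u>235)&(u<330)&(v>195)&(v<275)
R2=(r>150)&(g<60)&(b<60)&roi2; Y2=(r>170)&(g>150)&(b<90)&roi2
q=P2[R2]; q=q[abs(q[:,2]-.132)<.006]
print("side red",np.nanmedian(q,0),cv2.minAreaRect(q[:,:2].astype(np.float32)),"yel",np.nanmedian(P2[Y2],0))
cv2.imwrite("pics/crop.png",cv2.resize(np.hstack([im[170:310,190:430]]),None,fx=3.3,fy=3.3,interpolation=2))
E
```

```text
red n 892 med [ 0.57686754 -0.09137498  0.13219187]
frame rect @0.132 ((0.5800672769546509, -0.09288203716278076), (0.06925471127033234, 0.08248461782932281), 14.618438720703125)
frame rect @0.132 ((0.5793700814247131, -0.09231206029653549), (0.10272133350372314, 0.11560395359992981), 14.229198455810547)
yel 99 [316.26262626 217.27272727] [ 0.58028221 -0.08809372  0.113     ] [ 0.57967519 -0.08746601  0.11368092]
flap [0.48997828 0.10175209 0.12821738] [-0.14833064  0.5747403   0.80478047] angle 0.6354907885216464 yaw of -y tilt 104.47128166137132 0.0018472720181124179
side red [ 0.57586027 -0.10142453  0.13273281] ((0.5784975290298462, -0.09379264712333679), (0.10569878667593002, 0.11751136183738708), 14.564316749572754) yel [ 0.59011534 -0.07843075  0.1092515 ]
```

View pics/crop.png

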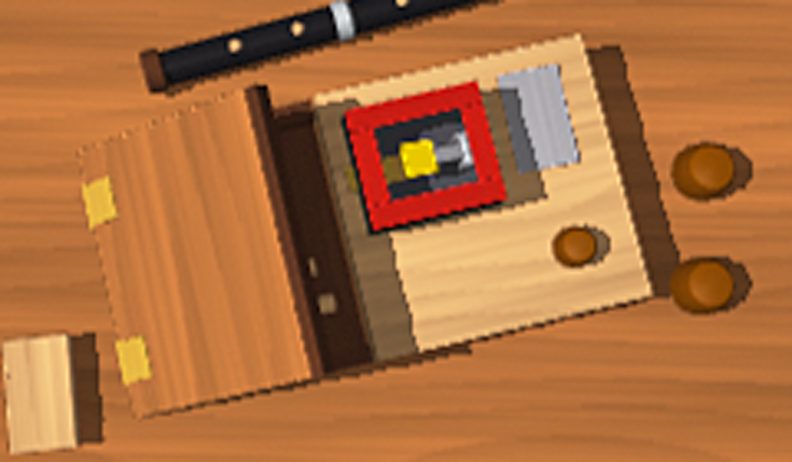

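The crop confirms the scene: flap on the left, pad centred in the red window, small horn cap on the deck. The frame measures 103x116 mm at 132 mm height, yaw is 14.4°, and the flap is at about 0.635 rad. All of these match the sizes given.

Planned points:
- **Flap push:** (0.503, 0.049), with contact at z≈0.178.
- **Window descent:** (0.579, -0.091).

The fingers are shut for the approach.

Request:
step_arm([
  [[0.5,1,2,0],[1.8,3.2,1.5,0],[1.8,3.2,1.5,0],[1.8,3.2,1,0],[1.8,3.2,0,0]],
], claw=255)

```text
t: 0.52
tcp_pos: [0.2196, -0.4697, 0.2671]
tcp_rot: [179.9, -0.0, 13.1]
wrist_force: [0.9, -0.4, 0.4]
finger_gap: 0.0638
gripper_force: 0.0
```

Request:
step_arm([
  [[1.8,3.2,0,0],[1.8,3.2,0,0],[1.8,3.2,0,0],[1.8,3.2,0,0],[1.8,3.2,0,0]],
])

```text
t: 0.93
tcp_pos: [0.3091, -0.3089, 0.2653]
tcp_rot: [-180.0, 0.0, 13.1]
wrist_force: [1.0, -0.7, 0.0]
finger_gap: 0.031
gripper_force: 0.0
```

Request:
step_arm([
  [[1.8,3.2,0,0],[1.8,3.2,0,0],[1.8,3.2,0,0],[1.8,3.2,0,0],[1.8,3.2,0,0]],
])

```text
t: 1.35
tcp_pos: [0.3991, -0.1489, 0.2655]
tcp_rot: [180.0, 0.0, 13.1]
wrist_force: [0.4, -1.3, 0.4]
finger_gap: 0.0007
gripper_force: 0.0
```

Request:
step_arm([
  [[1.8,3.3,0,0],[1.8,3.3,0,0],[1.8,3.3,0,0],[1.8,3.3,0,0],[1.8,3.3,0,0]],
])

```text
t: 1.77
tcp_pos: [0.4892, 0.016, 0.2654]
tcp_rot: [180.0, -0.0, 13.1]
wrist_force: [1.2, -1.5, 0.5]
finger_gap: 0.0004
gripper_force: 0.0
```

Request:
step_arm([
  [[1.4,3.2,0,0],[0,0,0,0],[0,0,-3,0],[0,0,-2.5,0],[0,0,-1,0]],
])

```text
t: 2.18
tcp_pos: [0.5013, 0.0461, 0.1975]
tcp_rot: [-179.9, 0.2, 13.1]
wrist_force: [0.2, 0.1, -0.9]
finger_gap: 0.0006
gripper_force: 0.0
```

Request:
step_arm([
  [[0,0,-1,0],[0,0,-1,0],[0,0,-1,0],[0,0,-1,0],[0,0,-1,0]],
])

```text
t: 2.6
tcp_pos: [0.5032, 0.0462, 0.1501]
tcp_rot: [180.0, -0.1, 13.1]
wrist_force: [0.2, -0.9, 2.6]
finger_gap: 0.0004
gripper_force: 0.9
```

Request:
step_arm([
  [[0,0,-1.2,0],[0,0,-1.2,0],[0,0,-1.2,0],[0,0,-1.2,0],[0,0,-1,0]],
])

```text
t: 3.02
tcp_pos: [0.5025, 0.0462, 0.0909]
tcp_rot: [-180.0, 0.0, 13.1]
wrist_force: [0.0, -1.0, 2.3]
finger_gap: 0.0005
gripper_force: 1.0
```

Request:
step_arm([
  [[0,0,-0.7,0],[0,0,-0.5,0],[0,0,-0.3,0],[0,0,-0.2,0],[0,0,0,0]],
])

```text
t: 3.43
tcp_pos: [0.5027, 0.0464, 0.0753]
tcp_rot: [-180.0, 0.0, 13.1]
wrist_force: [-0.7, 0.2, 0.3]
finger_gap: 0.0004
gripper_force: 0.0
```

Request:
step_arm([
  [[0,0,-0.2,0],[0,0,-0.2,0],[0,0,-0.1,0],[0,0,-0.1,0],[0,0,0,0]],
])

```text
t: 3.85
tcp_pos: [0.5031, 0.0462, 0.0701]
tcp_rot: [180.0, -0.0, 13.1]
wrist_force: [-3.6, -2.3, 15.6]
finger_gap: 0.0005
gripper_force: 8.1
```

At the stop: 15.6 N at z=0.070. I'll lift clear, move above the window, then check by camera before descending.

Request:
step_arm([
  [[0,0,0,0],[0,0,0,0],[0,0,3,0],[0,0,4,0],[0,0,4,0]],
])

```text
t: 4.27
tcp_pos: [0.5019, 0.0467, 0.1804]
tcp_rot: [-179.9, 0.1, 13.1]
wrist_force: [0.8, -0.8, 0.2]
finger_gap: 0.0008
gripper_force: 0.0
```

Request:
step_arm([
  [[1.6,-2.8,0,0],[1.6,-2.8,0,0],[1.6,-2.8,0,0],[1.6,-2.8,0,0],[1.2,-2.4,0,1.3]],
])

```text
t: 4.68
tcp_pos: [0.5796, -0.0918, 0.1794]
tcp_rot: [180.0, -0.0, 14.3]
wrist_force: [1.2, 0.5, -0.5]
finger_gap: 0.0001
gripper_force: 0.0
```

Request:
step_arm([
  [[0,0,0,0],[0,0,0,0]],
])

```text
t: 4.85
tcp_pos: [0.5788, -0.0907, 0.1789]
tcp_rot: [-180.0, 0.0, 14.3]
wrist_force: [-0.3, 1.0, -0.1]
finger_gap: 0.0002
gripper_force: 0.0
```

```bash
python3 - <<'E'
from h import *
im,d=bot.read_camera("side"); cv2.imwrite("pics/side1.png",im); P=cloud("side",d)
v,u=np.mgrid[:420,:560]
b,g,r=[im[...,i].astype(int) for i in range(3)]
m=(r>150)&(g<60)&(b<60); q=P[m]; q=q[abs(q[:,2]-.132)<.006]
print("red",cv2.minAreaRect(q[:,:2].astype(np.float32)))
hb=np.array([.4717,.1732]); yb=np.array([-.2487,.9686]); xb=np.array([.9686,.2487])
e=P[...,:2]-hb; a=e@yb; c=e@xb
s=(a<-.03)&(a>-.19)&(abs(c)<.1)&(P[...,2]<.1)&(P[...,2]>.03)
f=P[s]; mm=np.median(f,0); n=np.linalg.svd(f-mm,full_matrices=False)[2][2]; print("flap",len(f),mm,np.percentile(f[:,2],[5,95]),"tilt",np.arccos(abs(n[2])))
o=bot.observe(); print(o["t"],o["tcp_pos"],o["wrist_force"])
E
```

```text
red ((0.5784939527511597, -0.09442435950040817), (0.10684699565172195, 0.11443731188774109), 13.653545379638672)
flap 3527 [0.48363939 0.0669606  0.07085598] [0.06915268 0.07254631] tilt 0.0006744613600522382
4.9 [ 0.57853792 -0.08933058  0.17912227] [ 0.11152612  0.1022612  -0.63425972]
```

View pics/side1.png

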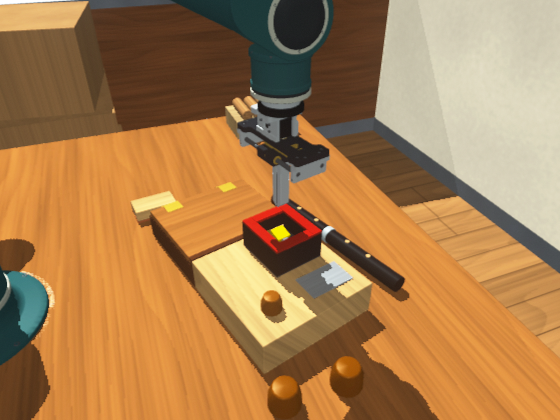

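The flap is shut: flat, top at z=0.071, tilt 0.001 rad. The fingers at (280,190) are above the window at (282,228), with about 20 mm of clearance on every side. Descending.

Request:
step_arm([
  [[0,0,-1.5,0],[0,0,-1.5,0],[0,0,-1.2,0],[0,0,-1,0],[0,0,-0.8,0]],
])

```text
t: 5.32
tcp_pos: [0.5784, -0.089, 0.1186]
tcp_rot: [-180.0, 0.0, 14.5]
wrist_force: [-0.2, 1.0, -0.2]
finger_gap: 0.0007
gripper_force: 0.0
```

Request:
step_arm([
  [[0,0,-0.5,0],[0,0,-0.4,0],[0,0,-0.4,0],[0,0,-0.4,0],[0,0,-0.2,0]],
])

```text
t: 5.73
tcp_pos: [0.5791, -0.0888, 0.1006]
tcp_rot: [-180.0, -0.1, 14.4]
wrist_force: [-1.5, 4.2, 5.7]
finger_gap: 0.0003
gripper_force: 2.8
```

Request:
step_arm([
  [[0,0,-0.2,0],[0,0,-0.2,0],[0,0,-0.2,0],[0,0,-0.1,0],[0,0,0,0]],
])

```text
t: 6.15
tcp_pos: [0.5796, -0.0888, 0.0953]
tcp_rot: [180.0, -0.1, 14.4]
wrist_force: [-9.4, 4.9, 27.4]
finger_gap: 0.0008
gripper_force: 13.8
```

Stop reached: 27 N at z=0.095, the expected fully-down height. I'll hold there, then withdraw straight up.

Request:
step_arm([
  [[0,0,0,0],[0,0,0,0],[0,0,0.6,0],[0,0,1,0],[0,0,1.5,0]],
])

```text
t: 6.57
tcp_pos: [0.5783, -0.0898, 0.1245]
tcp_rot: [-180.0, 0.1, 14.4]
wrist_force: [-0.2, -0.1, -0.3]
finger_gap: 0.0003
gripper_force: 0.0
```

Request:
step_arm([
  [[0,0,2,0],[0,0,3,0],[0,0,3,0],[-1,0,3,0],[-3,0,1,0]],
])

```text
t: 6.98
tcp_pos: [0.5416, -0.0893, 0.2487]
tcp_rot: [179.9, -0.3, 14.4]
wrist_force: [0.6, 1.2, 1.3]
finger_gap: 0.0004
gripper_force: 0.0
```

Request:
step_arm([
  [[-3.5,-1,0,0],[-3.5,-1,0,0],[-3,-1,0,0],[0,0,0,0],[0,0,0,0]],
])

```text
t: 7.4
tcp_pos: [0.4381, -0.1206, 0.2454]
tcp_rot: [179.9, -0.0, 14.3]
wrist_force: [0.2, 0.7, 0.7]
finger_gap: 0.0008
gripper_force: 0.0
```

```bash
python3 - <<'E'
from h import *
im,d=bot.read_camera("side"); P=cloud("side",d)
cv2.imwrite("pics/side2.png",cv2.resize(im[150:400,120:420],None,fx=2.4,fy=2.4))
b,g,r=[im[...,i].astype(int) for i in range(3)]; v,u=np.mgrid[:420,:560]
Y=(r>150)&(g>140)&(b<90)&(u>255)&(u<310)&(v>210)&(v<255)
print("pad",Y.sum(),np.nanmedian(P[Y],0)); print(bot.observe()["t"],bot.observe()["wrist_force"])
E
```

```text
pad 55 [ 0.57967423 -0.08787887  0.0959405 ]
7.45 [ 0.87775733 -0.16087969 -0.08496676]
```

View pics/side2.png

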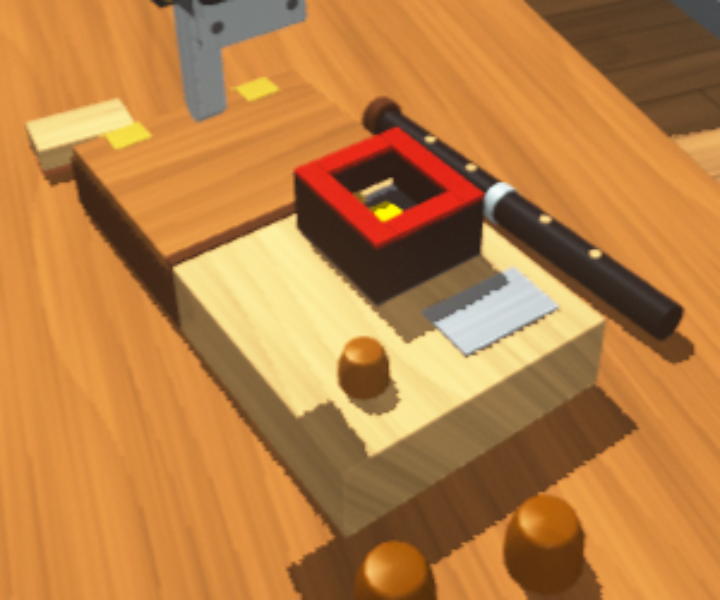

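The crop shows the flap flush, the pad down at (388,212) with its face at z=0.096 (expected 0.095), nothing displaced and the robot clear. Handing in.

```bash
python3 -c "
from bench import bot
print(bot.finish_job())"
```

```text
the job is handed in; nothing more can be done
None
```

The job is handed in: the flap was shut first, then the lever pressed to its stop (pad face measured at z = 0.096 m), with no contact on the guard seen and the loose items where they lay; the hand-in returned no verdict.

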